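Swing the label platen home and lock its arm with the R-clip

TASK

Swing the platen arm home until it rests against its stop screw, then push the R-clip in along the arm, its straight leg through the spindle's cross-hole, until the bent leg has ridden over the spindle and snapped shut round it. Leave the tape roll, the squeegee and the two ink jars where they are.

Things in the scene. Friction and masses are not known exactly. Their poses are not given: they have to be found in the camera images.
- spindle (a point): Centre of the cross-hole, on the axis of the upright steel spindle (32 mm thick) of a foot plate screwed to the table; 63 mm above the table, 20 mm below the spindle's top. The hole, 10 mm wide and high, runs along this frame's x. x points along the platen arm as it lies when home, away from the spindle; y is 90 degrees to the left of x from above, the stop screw's side; z up.
- bar_side (a point): Middle of the bar's 26 mm high side face, on the side away from the stop screw, 180 mm from the spindle's axis, 28 mm off the arm's centre line, 47 mm above the table: press here to swing the arm home. x along the arm to the platen, y across it to the stop screw's side, z up. The arm starts 0.35 to 0.70 rad clockwise (from above) of home, where this frame's axes match the spindle's. It stays where it is left; 0.4 N m turns it.
- platen (a point): The arm is an aluminium bar 56 mm wide and 26 mm high, its flat top 60 mm above the table, turning on the spindle. This is the centre of the top of the plywood platen lying on it, 76 mm above the table, 290 mm from the spindle's axis along the arm's centre line. The platen is 152 mm along the arm, 110 mm wide, 16 mm thick, with a rounded far end. Axes as bar_side.
- clip_coil (a point): Centre of the coil (25 mm across, 12 mm high) of the R-clip: loose, 6 mm steel wire, 135 mm long, 120 g, flat on the arm. 6 mm above the arm's top. Clip axes: straight leg along -x from the coil, 9.5 mm to its -y side; bent leg on the +y side; z up. Home, this point is 87 mm from the spindle's axis and 9.5 mm to +y of the arm's centre line; at the start it is 142 to 150 mm away.
- clip_tip (a point): Tip of the clip's straight leg, 122 mm from the coil's centre along the clip's -x, 3 mm above the arm's top. At the start the leg lies on the centre line in a 34 mm long guide block on the arm, tip 4 to 12 mm short of the spindle: pushing the back of the coil 55 to 63 mm towards the spindle (about 7 to 12 N) drives it through the cross-hole, with the arm home. Home, the tip stands 19 mm out beyond the spindle.
- bent_leg (a joint): How far the clip's springy bent leg is spread (rad), about the coil: 0 relaxed, about 0.04 as it rides over the spindle, near 0 again once it has snapped in; just then the coil meets the guide block, which stops the clip.
- tape_roll: Bystander: roll of brown tape lying flat, 84 mm across, 30 mm high; origin at the centre of its underside.
- squeegee: Bystander: wooden squeegee lying flat, 110 x 220 x 31 mm; origin at the centre of its underside.
- jar_red: Bystander: ink jar with red lid, 67 mm across, 62 mm high; origin at the centre of its underside.
- jar_white: Bystander: ink jar with pale grey lid, 67 mm across, 74 mm high; origin at the centre of its underside.

How it is judged (in metres and radians):
On the way, in this order (a step that is already met when the one before it is completed fails the run):
1. the arm is home against its stop (angle between the x axis of bar_side and the x axis of spindle, either way round below 0.07 rad), for 0.2 s.
2. the R-clip is snapped round the spindle (x of clip_coil in the frame of spindle between 0.082 and 0.092 m and y of clip_tip in the frame of spindle between -0.008 and 0.008 m and z of clip_tip in the frame of spindle between -0.007 and 0.007 m and value of joint bent_leg below 0.025 rad), for 0.2 s.
At the end, for the whole second after the job is handed in: The arm is home (within 0.07 rad of its stop); the R-clip's coil is 82 to 92 mm from the spindle's axis, its leg's tip out on the far side of the cross-hole (within 8 mm sideways, 7 mm in height), its bent leg snapped back (spread under 0.025 rad) (all of step 2 and angle between the x axis of bar_side and the x axis of spindle, either way round below 0.07 rad); the robot touches nothing.
It fails at once if the tape roll is moved by more than 30 mm (distance of tape_roll from where it was at the start of the episode above 0.03 m).
It fails at once if the squeegee is moved by more than 30 mm (distance of squeegee from where it was at the start of the episode above 0.03 m).
It fails at once if the jar red is moved by more than 30 mm (distance of jar_red from where it was at the start of the episode above 0.03 m).
It fails at once if the jar white is moved by more than 30 mm (distance of jar_white from where it was at the start of the episode above 0.03 m).
It also fails if it takes over 48 s, if anything falls off the work surface, if the arm or the gripper's body presses on something with over 40 N, if the wrist force passes 120 N, or if a joint passes its speed limit or range.

ROBOT

A 6-joint arm with a two-finger parallel gripper is mounted at the origin on a cart in front of the work surface, level with it; the furniture and walls round the work are solid. World frame = base frame: x ahead of the robot, y to its left, z up, the work surface at z = 0. Lengths are in mm, angles in rad, forces in N, time in s.
With the tool pointing down it reaches from about 350 to 975 mm from the base axis. Payload 17.4 kg.
Tool frame: the origin (TCP) lies between the finger pads; the fingertips stand 17 mm ahead of it and the grasp point (between the pads) lies 2 mm behind it; z points along the fingers, y is the direction in which the jaws open and shut (so a half turn about z gives the same grasp; the last joint's range is limited). The gripper opens to 85 mm and grips with 20 to 120 N. Pads are 22 mm wide; open, the fingers measure 114 mm over their backs; the gripper's body (76 mm by 85 mm) begins 54 mm behind the grasp point. The pads swing forward as they close: fully open they stand 13 mm farther back than shut.
Start: joints at [1.204, 0.116, 1.442, -0, 1.584, -0.038], TCP at [217.971, 638.844, 211.203] pointing down, gripper open.
Joint ranges: [-2.83, 2.83], [-0.83, 2.19], [0.07, 2.5], [-1.14, 4.28], [0.01, 3], [-2.97, 2.97]. Speed limits (rad/s): [1.89, 1.89, 2.22, 3.14, 3.14, 3.14].

INTERFACE

Orientations are given as a rotation vector (axis times angle).
In Python, from bench import monitor, eyes, ctrl, finder gives the robot as it stands. The module is installed in compiled form; this text tells all that it offers.
- The arm moves only by the tool apply_moves, never from a script. Its argument "increments" is a list of rows, each a list of 7 numbers: the turn, a rotation vector about the tool's x, y, z in rad, then the shift along the tool's x, y, z in mm, then the opening, from 0 (shut) to 1 (fully open). A call has 1 to 20 rows; each row shifts and turns the commanded pose from where the row before left it, along the tool's axes as they then stand; what a row does not reach is not made up. A row lasts 1/8 s, in which the tool goes at most 62.5 mm and 10.7 degrees, less where a joint would pass 70% of its speed; a pose out of reach is approached as far as the arm can. A call with a gripper value outside its range is refused whole. The fingers move at their own pace and stop on an object; "force" is the grip in N (left out, the last holds). Time passes only in rows, so rows that do not move let the fingers close. It gives the time, the measured TCP pose, the force and the opening at its end, in the units of the state.
- monitor.get_obs(): the state, without advancing time (a new reading comes with each control period).
- eyes.snapshot(name): name is "side" or "top"; returns the picture (384x512x3 uint8, red, green, blue); there is no depth.
- eyes.camera_model(name): a dict with "camera_matrix" (3x3 intrinsics, pixels), "dist_coeffs" ([k1, k2, p1, p2, k3] as OpenCV has them; the pictures are not rectified), "camera_from_world" (4x4, takes a point from world to camera coordinates). Camera axes: x right, y down, z forward; pixel columns grow to the right and rows downward; lengths in mm; the calibration is good to about 2 mm. A picture is of the moment at which its call begins. camera_model takes no time and is no camera call.
- ctrl.close_job(): hands the job in, once; it reports no verdict.
Trained networks look in the newest picture that a camera, given by its name, has taken for a name from the list of things; names that differ only in an ending like _2 or _b are one class to them, and where a whole thing is asked for, a point or a joint stands for the part that bears it (a point fixed in the world has none). Each returns a list of dicts, best first, with "p" (0 to 1); they miss things now and then, are a little off and sometimes report something else, mostly with a low value. They report only what shows in the picture. A call takes as long as a camera call.
- finder.recognise(label, camera): "bbox" ([left, top, right, bottom] as shares, 0 to 1, of the picture: columns of its width, rows of its height, round what is visible of it).
- finder.regions_of(label, camera): "mask" (384x512 bool, what is visible of it) and "bbox" ([left, top, right, bottom] as shares, 0 to 1, of the picture: columns of its width, rows of its height, round what is visible of it).
- finder.mark_of(label, camera): "centre" ([row, column] as shares, 0 to 1, of the picture: columns of its width, rows of its height: a listed point, or the origin of a listed thing).
The state is a dict: "t": time; "joint_positions": joint angles; "qvel": joint speeds; "tau": joint torques, N m; "tcp_pos": TCP position; "ee_rot": TCP orientation; "wrist_force": force on the tool from outside, world axes, zero at the start; "moment": the same for the moment, N m; "width": opening from 0.0 (shut) to 1.0 (fully open).
Only numpy, scipy, OpenCV 4.12 (cv2) and the standard library are available. Lean on these libraries where they do the work, as an engineer would, in place of code of your own. Each camera call takes 0.05 s, during which the arm holds its last target. There are 200 camera calls.

## Working session

There is one attempt and no reset: what is moved stays moved. The work goes in short steps, Python scripts to look and compute and a tool call to move; the robot and the scene stay as the last step left them, time stands still between calls to the robot, and variables do not carry over. Pictures are saved under pics/ and viewed, about 8 in all and at most 12, crops included, and the job is handed in when it is done.

Besides the shell and the picture viewer there is one more tool, called after "Request:" as name(argument=value, ...) on one line, values as JSON. apply_moves: Moves the arm, as the interface text tells. Its arguments: {"type":"object","properties":{"increments":{"type":"array","items":{"type":"array","items":{"type":"number"}}},"force":{"type":"number"}},"required":["increments"]}

```bash
mkdir -p pics
cat > h.py <<'E'
from bench import monitor, eyes, ctrl, finder
import numpy as np, cv2
from scipy.spatial.transform import Rotation as R
def ray(cam,rc):
    m=eyes.camera_model(cam);K=np.array(m["camera_matrix"]);d=np.array(m["dist_coeffs"]);T=np.array(m["camera_from_world"])
    p=cv2.undistortPoints(np.array([[[rc[1]*512,rc[0]*384]]],float),K,d)[0,0]
    Rw=T[:3,:3].T;c=-Rw@T[:3,3];return c,Rw@np.array([p[0],p[1],1])
def at(cam,rc,z):
    c,v=ray(cam,rc);return c+v*(z-c[2])/v[2]
def save(cam,name):
    im=eyes.snapshot(cam);cv2.imwrite("pics/"+name,im[:,:,::-1]);return im
def proj(cam,P):
    m=eyes.camera_model(cam);T=np.array(m["camera_from_world"])
    r=cv2.Rodrigues(T[:3,:3])[0];return cv2.projectPoints(np.array(P,float).reshape(-1,3),r,T[:3,3],np.array(m["camera_matrix"]),np.array(m["dist_coeffs"]))[0][:,0]
Z=dict(spindle=63,bar_side=47,platen=76,clip_coil=66,clip_tip=63,tape_roll=0,squeegee=0,jar_red=0,jar_white=0)
def marks(names,cams=("top","side")):
    for n in names:
        for c in cams:
            for q in finder.mark_of(n,c)[:2]: print(n,c,round(q["p"],2),np.round(np.array(q["centre"])*[384,512],1),at(c,q["centre"],Z[n]).round(1))
E
python3 - <<'E'
from h import *
np.set_printoptions(suppress=True)
a=save("top","t0.png");b=save("side","s0.png")
cv2.imwrite("pics/both0.png",np.vstack([a,b])[:,:,::-1]) 
marks(Z)
o=monitor.get_obs();print(o)
for c in("top","side"):print(ray(c,(.5,.5)))
E
```

```text
spindle top 0.62 [171.8 238.3] [614.3  39.   63. ]
spindle side 0.69 [224.8 215.7] [615.7  30.9  63. ]
spindle side 0.25 [158.4 282.2] [ 428.2 -202.9   63. ]
bar_side top 0.86 [208.6 274.5] [492.7 -81.6  47. ]
bar_side side 0.71 [191.8 262.9] [484.8 -90.9  47. ]
platen top 0.64 [224.5 307. ] [ 437.3 -184.9   76. ]
platen side 0.67 [160.4 283.8] [ 424.2 -186.7   76. ]
clip_coil top 0.61 [198.7 275.3] [522.8 -84.1  66. ]
clip_coil side 0.64 [188.3 247.4] [531.  -90.1  66. ]
clip_tip top 0.52 [172.1 243.5] [613.2  21.5  63. ]
clip_tip side 0.62 [218.4 223.7] [594.5   9.9  63. ]
clip_tip side 0.19 [159.3 282.1] [ 428.5 -199.6   63. ]
tape_roll top 0.79 [238.4 200.9] [396.5 168.9   0. ]
tape_roll side 0.65 [282.9 290. ] [402.6 171.8   0. ]
squeegee top 0.97 [213.4 152.8] [482.3 339.6   0. ]
squeegee side 0.73 [285.2 288.7] [406.2 178.5   0. ]
squeegee side 0.64 [341.1 255.3] [494.2 331.8   0. ]
jar_red top 0.75 [199.2 378.6] [ 532.1 -441.2    0. ]
jar_red top 0.19 [169.5 238.6] [638.3  43.5   0. ]
jar_red side 0.59 [110.8 252.1] [ 529.1 -444.     0. ]
jar_white top 0.89 [170.7 377.8] [ 63
[... 233 characters left out ...]
     -0.03777   ]), 'qvel': array([ 0.00039331,  0.0029838 ,  0.00104453,  0.00081839, -0.00060675,
        0.00071727]), 'tau': array([ -0.00058062, -73.17717075, -63.26301098,  -0.0001017 ,
         0.000584  ,  -0.00000651]), 'tcp_pos': array([217.97071946, 638.85271418, 211.20471771]), 'ee_rot': array([0.51418409, 3.09922254, 0.00001542]), 'wrist_force': array([-0.80275857,  0.13557985,  0.83592346]), 'moment': array([ 0.00751136,  0.03059266, -0.01149483]), 'width': 0.997045269859179}
(array([ 329.41706756,  -61.82839484, 1207.46089583]), array([ 0.1855647 ,  0.0353775 , -0.98212707]))
(array([ 497.66952899,  567.25775378, 1174.1367022 ]), array([ 0.0059349 , -0.50348745, -0.86404751]))
```

View pics/t0.png

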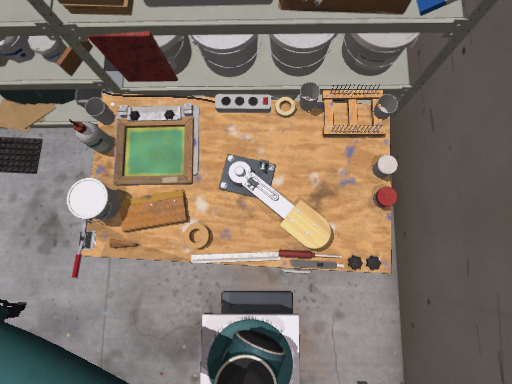

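View pics/s0.png

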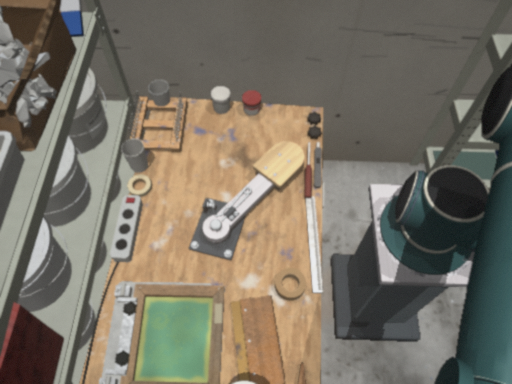

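Top view: spindle at px (238,172), arm running down-right to the platen at (305,225), stop screw near (264,166). The side view agrees. Next I triangulate and zoom in.

```bash
cat >> h.py <<'E'
def tri(n):
    A=np.zeros((3,3));b=np.zeros(3)
    for c in("top","side"):
        q=finder.mark_of(n,c)
        if not q: continue
        o,v=ray(c,q[0]["centre"]);v=v/np.linalg.norm(v);P=np.eye(3)-np.outer(v,v);A+=P;b+=P@o
    # weak prior on known height
    A[2,2]+=5;b[2]+=5*Z[n]
    return np.linalg.solve(A,b)
E
python3 - <<'E'
from h import *
np.set_printoptions(suppress=True)
for n in("spindle","bar_side","platen","clip_coil","clip_tip"):
    print(n,tri(n).round(1))
a=cv2.imread("pics/t0.png")[140:260,205:345];b=cv2.imread("pics/s0.png")[130:270,180:320]
f=lambda i:cv2.resize(i,(400,int(400*i.shape[0]/i.shape[1])),interpolation=cv2.INTER_CUBIC)
a,b=f(a),f(b);h=max(len(a),len(b));p=lambda i:cv2.copyMakeBorder(i,0,h-len(i),0,0,cv2.BORDER_CONSTANT)
cv2.imwrite("pics/z0.png",np.hstack([p(a),p(b)]))
E
```

```text
spindle [614.8  35.4  63.4]
bar_side [488.7 -85.4  47.6]
platen [ 430.7 -185.4   76.3]
clip_coil [526.9 -86.6  66.2]
clip_tip [603.3  16.2  63.9]
```

View pics/z0.png

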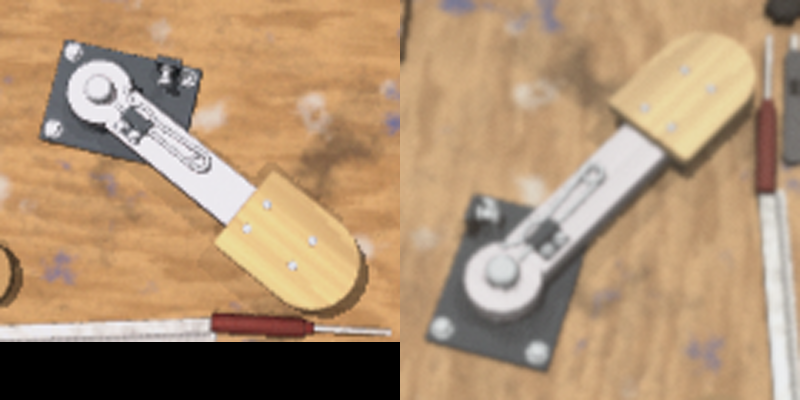

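Run:
```python
from h import *
np.set_printoptions(suppress=True)
T=lambda x,y,z:at("top",((140+y*.35+.2)/384,(205+x*.35+.2)/512),z).round(1)
S=lambda x,y,z:at("side",((130+y*.35+.2)/384,(180+(x-400)*.35+.2)/512),z).round(1)
print("spin",T(98,88,83),S(503,268,83))
print("coil",T(204,163,70),S(598,175,70))
print("plate",T(65,40,8),T(202,68,8),T(42,138,8),"|",S(475,195,8),S(428,345,8),S(547,370,8))
print("plat corners",T(272,168,76),T(215,240,76),S(612,103,76),S(682,163,76))
s=np.array([614.8,35.4]);
for n,p in dict(coil=[526.9,-86.6],bar=[488.7,-85.4],plat=[430.7,-185.4]).items():
  d=np.array(p)-s;print(n,np.hypot(*d),np.degrees(np.arctan2(d[1],d[0])))
```

```text
spin [612.   33.2  83. ] [612.2  38.   83. ]
coil [526.8 -88.3  70. ] [524.3 -77.3  70. ]
plate [692.   81.3   8. ] [655.8 -87.8   8. ] [568.5 106.9   8. ] | [656.6 -84.    8. ] [688.8  89.9   8. ] [568.  112.3   8. ]
plat corners [ 520.  -165.2   76. ] [ 438.1 -100.1   76. ] [ 512.7 -162.2   76. ] [438.7 -91.1  76. ]
coil 150.36758294260102 -125.77244078542972
bar 174.62488367927406 -136.2297326904631
plat 287.4812167777227 -129.82088194911708
```

Request:
apply_moves(increments=[[0, 0, -0.131, 0, 0, 0, 0], [0, 0, 0, -10, -18, 0, 0], [0, 0, 0, -20, -35, 0, 0], [0, 0, 0, -24, -42, 0, 0], [0, 0, 0, -24, -42, 0, 0], [0, 0, 0, -24, -42, 0, 0], [0, 0, 0, -24, -42, 0, 0], [0, 0, 0, -24, -42, 0, 0], [0, 0, 0, -24, -42, 0, 0], [0, 0, 0, -24, -42, 0, 0], [0, 0, 0, -24, -42, 0, 0], [0, 0, 0, -24, -42, 0, 0], [0, 0, 0, -24, -42, 0, 0], [0, 0, 0, -24, -42, 0, 0], [0, 0, 0, -24, -42, 0, 0], [0, 0, 0, -24, -42, 0, 0], [0, 0, 0, -16, -28, 0, 0], [0, 0, 0, -8, -11, 0, 0], [0, 0, 0, 0, 0, 0, 0]], force=40)

```text
t: 3.88
tcp_pos: [451.5, -58.7, 211.1]
ee_rot: [-0.312, -3.126, -0.0]
wrist_force: [-0.3, 0.4, -0.2]
width: 0.005
```

Request:
apply_moves(increments=[[0, 0, 0, 0, 0, 25, 0], [0, 0, 0, 0, 0, 35, 0], [0, 0, 0, 0, 0, 35, 0], [0, 0, 0, 0, 0, 30, 0], [0, 0, 0, 0, 0, 20, 0], [0, 0, 0, 0, 0, 11, 0], [0, 0, 0, 0, 0, 0, 0]])

```text
t: 4.75
tcp_pos: [451.5, -58.3, 55.2]
ee_rot: [-0.31, -3.126, -0.0]
wrist_force: [0.3, -0.1, 0.9]
width: -0.001
```

Run:
```python
from h import *
a=save("top","t1.png")[140:260,205:345];b=save("side","s1.png")[130:270,180:320]
f=lambda i:cv2.resize(i,(400,int(400*i.shape[0]/i.shape[1])),interpolation=cv2.INTER_CUBIC)
a,b=f(a),f(b);h=max(len(a),len(b));p=lambda i:cv2.copyMakeBorder(i,0,h-len(i),0,0,cv2.BORDER_CONSTANT)
cv2.imwrite("pics/z1.png",np.hstack([p(a),p(b)])[:,:,::-1])
o=monitor.get_obs();print(o["tcp_pos"],o["wrist_force"])
```

```text
[451.94547392 -58.60164419  56.15239566] [-0.02667337  0.14623888  0.83770535]
```

View pics/z1.png

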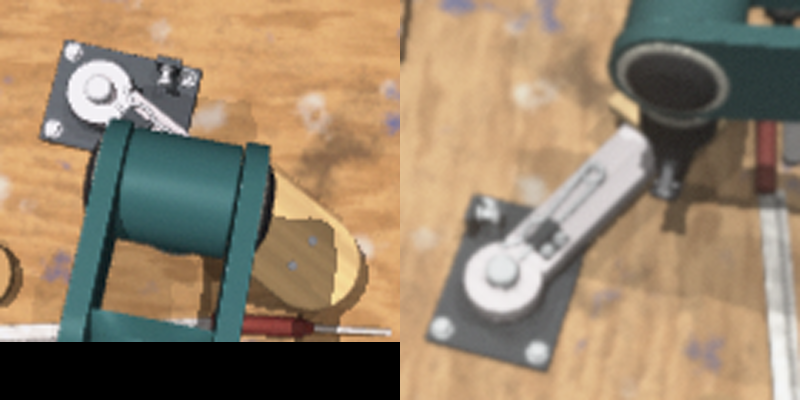

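The closed fingertip stands free beside the bar's robot-side face, at px (665,180) in the side crop. Next I push the arm home and stop short to check.

Request:
apply_moves(increments=[[0, 0, 0, -7, -4, 0, 0], [0, 0, 0, -8, -4.3, 0, 0], [0, 0, 0, -8, -4.3, 0, 0], [0, 0, 0, -8, -4.3, 0, 0], [0, 0, 0, -8, -4.3, 0, 0], [0, 0, 0, -8, -4.3, 0, 0], [0, 0, 0, -8, -4.3, 0, 0], [0, 0, 0, -8, -4.3, 0, 0], [0, 0, 0, -8, -4.3, 0, 0], [0, 0, 0, -7, -4, 0, 0], [0, 0, 0, -5, -3, 0, 0], [0, 0, 0, -4, -2, 0, 0], [0, 0, 0, 0, 0, 0, 0]])

```text
t: 6.48
tcp_pos: [527.6, -122.3, 55.2]
ee_rot: [-0.31, -3.126, -0.0]
wrist_force: [-0.2, 0.3, -0.5]
width: 0.006
```

Request:
apply_moves(increments=[[0, 0, 0, -3, -1.5, 0, 0], [0, 0, 0, -3, -1.5, 0, 0], [0, 0, 0, -3, -1, 0, 0], [0, 0, 0, -2, 0, 0, 0]])

```text
t: 6.98
tcp_pos: [537.6, -128.4, 55.2]
ee_rot: [-0.31, -3.126, -0.0]
wrist_force: [0.5, 0.2, -0.1]
width: -0.002
```

Run:
```python
from h import *
a=save("top","t2.png")[140:260,205:345];b=save("side","s2.png")[110:270,180:320]
f=lambda i:cv2.resize(i,(400,int(400*i.shape[0]/i.shape[1])),interpolation=cv2.INTER_CUBIC)
a,b=f(a),f(b);h=max(len(a),len(b));p=lambda i:cv2.copyMakeBorder(i,0,h-len(i),0,0,cv2.BORDER_CONSTANT)
cv2.imwrite("pics/z2.png",np.hstack([p(a),p(b)])[:,:,::-1])
o=monitor.get_obs();print(o["tcp_pos"],o["wrist_force"])
```

```text
[ 537.58534302 -128.30349111   55.16787731] [-0.93961332 -0.08329387 -0.42015308]
```

View pics/z2.png

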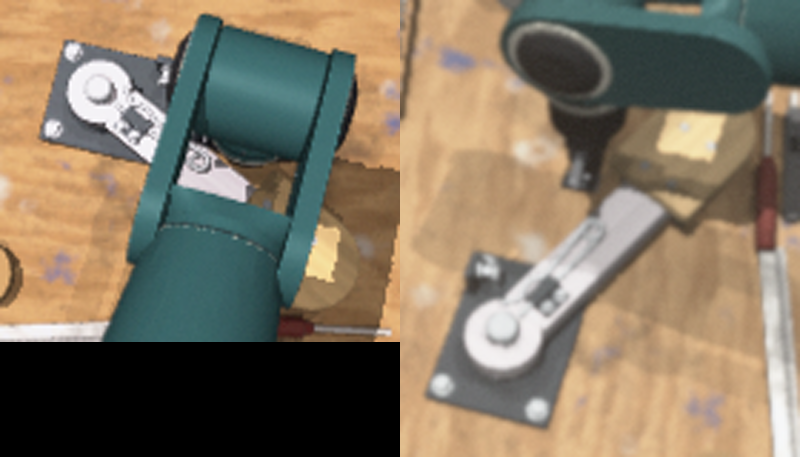

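The arm has not turned, yet the finger now shows on the other side of the bar. I'll compare the projected fingertip with where it really appears.

Run:
```python
from h import *
np.set_printoptions(suppress=True)
# crop coords: side z1: x=400+(c-180)/.35,y=(r-130)/.35
for P,r0,name in(([451.5,-58.3],130,"z1"),([537.6,-128.3],110,"z2")):
  for z in(38,47,60,80,110):
    q=proj("side",[*P,z])[0];t=proj("top",[*P,z])[0];print(name,z,"side",(400+(q[0]-180)/.35).round(),((q[1]-r0)/.35).round(),"top",((t-[205,140])/.35).round())
u=np.array([-.636,-.772]);n=np.array([.772,-.636]);s=np.array([613,35.5])
for l,o in((180,-28),(180,28),(214,-28),(214,28),(100,28),(100,-28)):
  q=proj("side",[*(s+l*u+o*n),60])[0];print("bar",l,o,(s+l*u+o*n).round(),(400+(q[0]-180)/.35).round(),((q[1]-130)/.35).round())
```

```text
z1 38 side 668.0 209.0 top [178. 232.]
z1 47 side 668.0 205.0 top [178. 231.]
z1 60 side 669.0 199.0 top [178. 230.]
z1 80 side 670.0 189.0 top [178. 228.]
z1 110 side 671.0 174.0 top [178. 225.]
z2 38 side 588.0 206.0 top [238. 159.]
z2 47 side 588.0 202.0 top [238. 158.]
z2 60 side 588.0 195.0 top [239. 156.]
z2 80 side 588.0 185.0 top [240. 153.]
z2 110 side 587.0 169.0 top [242. 148.]
bar 180 -28 [477. -86.] 645.0 175.0
bar 180 28 [ 520. -121.] 604.0 144.0
bar 214 -28 [ 455. -112.] 666.0 154.0
bar 214 28 [ 499. -148.] 625.0 124.0
bar 100 28 [571. -60.] 552.0 194.0
bar 100 -28 [528. -24.] 593.0 226.0
```

Run:
```python
from h import *
np.set_printoptions(suppress=True)
i=[cv2.imread(f"pics/s{k}.png")[135:215,215:300] for k in (0,1,2)]
cv2.imwrite("pics/z3.png",np.hstack([cv2.resize(x,None,fx=3.1,fy=5,interpolation=cv2.INTER_CUBIC) for x in i]))
o=monitor.get_obs();print(o["joint_positions"],o["wrist_force"],o["moment"])
```

```text
[-0.28043193 -0.06338718  1.88259119 -0.00001183  1.32249058 -1.65345303] [-0.93961332 -0.08329387 -0.42015308] [ 0.01647053 -0.03308404  0.06259236]
```

View pics/z3.png

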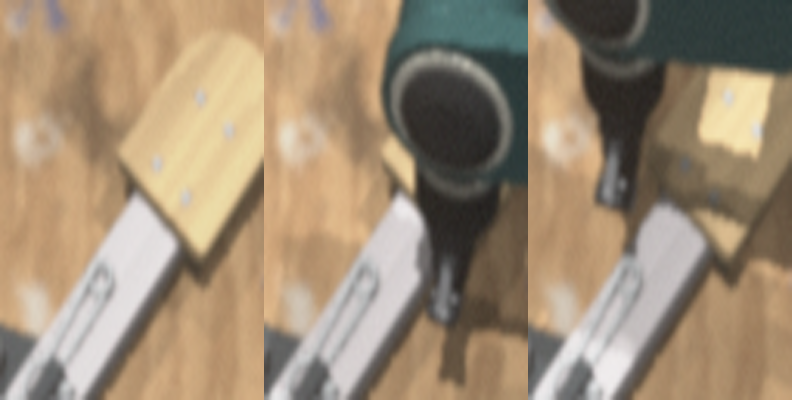

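The bar is unmoved in all three panels. The fingertip's lower end shows well above where the reported TCP puts it (row 199, while z=38 would give about 203), so it must have passed over the bar. I'll lift, go back, go lower and look again.

Request:
apply_moves(increments=[[0, 0, 0, 0, 0, -20, 0], [0, 0, 0, 0, 0, -20, 0], [0, 0, 0, 20, 10, 0, 0], [0, 0, 0, 30, 16, 0, 0], [0, 0, 0, 30, 16, 0, 0], [0, 0, 0, 18, 10, 0, 0], [0, 0, 0, 0, 0, 20, 0], [0, 0, 0, 0, 0, 20, 0], [0, 0, 0, 0, 0, 10, 0], [0, 0, 0, 0, 0, 10, 0], [0, 0, 0, 0, 0, 0, 0]])

```text
t: 8.45
tcp_pos: [451.5, -58.1, 34.7]
ee_rot: [-0.31, -3.125, -0.0]
wrist_force: [-0.1, 0.0, 0.1]
width: 0.002
```

Run:
```python
from h import *
np.set_printoptions(suppress=True)
b=save("side","s4.png")[135:225,215:300]
cv2.imwrite("pics/z4.png",cv2.resize(b,None,fx=6,fy=6,interpolation=cv2.INTER_CUBIC)[:,:,::-1])
o=monitor.get_obs();print(o["tcp_pos"],o["wrist_force"])
for z in (0,20,40,60,80):print(z,(proj("side",[*o["tcp_pos"][:2],z])[0]-[215,135])*6)
```

```text
[451.69282079 -58.14451277  35.27169203] [-0.60186733  0.04992472 -0.31874105]
0 [349.12057502 445.4602678 ]
20 [350.90492619 426.69952344]
40 [352.73686676 407.43613192]
60 [354.61831709 387.64971491]
80 [356.55130173 367.31878294]
```

View pics/z4.png

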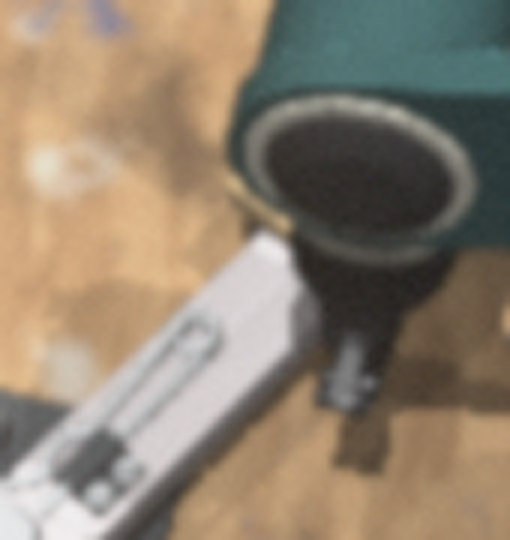

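The tip shows at about z=36 or higher, where 18 is nominal. I'll touch bare table nearby to measure the height offset.

Request:
apply_moves(increments=[[0, 0, 0, 10, 25, 0, 0], [0, 0, 0, 10, 25, 0, 0], [0, 0, 0, 0, 0, 6, 0], [0, 0, 0, 0, 0, 5, 0], [0, 0, 0, 0, 0, 3, 0], [0, 0, 0, 0, 0, 0, 0]])

```text
t: 9.25
tcp_pos: [441.7, -5.5, 20.9]
ee_rot: [-0.311, -3.126, 0.0]
wrist_force: [-0.1, 0.5, -0.7]
width: 0.005
```

Request:
apply_moves(increments=[[0, 0, 0, 0, 0, 2, 0], [0, 0, 0, 0, 0, 2, 0], [0, 0, 0, 0, 0, 2, 0]])

```text
t: 9.62
tcp_pos: [441.8, -5.1, 15.1]
ee_rot: [0.31, 3.126, -0.0]
wrist_force: [-0.4, 0.6, -0.6]
width: 0.001
```

Request:
apply_moves(increments=[[0, 0, 0, 0, 0, 2, 0], [0, 0, 0, 0, 0, 2, 0], [0, 0, 0, 0, 0, 2, 0]])

```text
t: 10.0
tcp_pos: [441.8, -5.1, 9.1]
ee_rot: [-0.31, -3.126, 0.0]
wrist_force: [-0.2, 1.0, -0.7]
width: -0.001
```

Request:
apply_moves(increments=[[0, 0, 0, 0, 0, 2, 0], [0, 0, 0, 0, 0, 2, 0], [0, 0, 0, 0, 0, 2, 0]])

```text
t: 10.38
tcp_pos: [441.8, -5.1, 3.1]
ee_rot: [0.31, 3.126, -0.0]
wrist_force: [0.1, -0.9, 0.4]
width: 0.002
```

Request:
apply_moves(increments=[[0, 0, 0, 0, 0, 2, 0], [0, 0, 0, 0, 0, 2, 0], [0, 0, 0, 0, 0, 2, 0]])

```text
t: 10.75
tcp_pos: [441.8, -5.1, -2.9]
ee_rot: [-0.31, -3.126, 0.0]
wrist_force: [0.4, -0.4, 0.4]
width: 0.003
```

Run:
```python
from h import *
np.set_printoptions(suppress=True)
b=save("side","s5.png")[150:250,215:300]
cv2.imwrite("pics/z5.png",cv2.resize(b,None,fx=6,fy=6,interpolation=cv2.INTER_CUBIC)[:,:,::-1])
o=monitor.get_obs();print(o["tcp_pos"],o["wrist_force"],o["joint_positions"])
for z in (0,20,40,60,80):print(z,(proj("side",[*o["tcp_pos"][:2],z])[0]-[215,150])*6)
```

```text
[441.65009492  -5.07406657  -3.20107106] [ 0.52126761  0.42665954 -0.62854565] [-0.06925528 -0.26671937  2.16116421  0.00000087  1.24747906 -1.44227633]
0 [368.24344739 450.47024909]
20 [370.32379165 432.6044993 ]
40 [372.46084485 414.24963402]
60 [374.65694801 395.38537271]
80 [376.91457221 375.99030279]
```

View pics/z5.png

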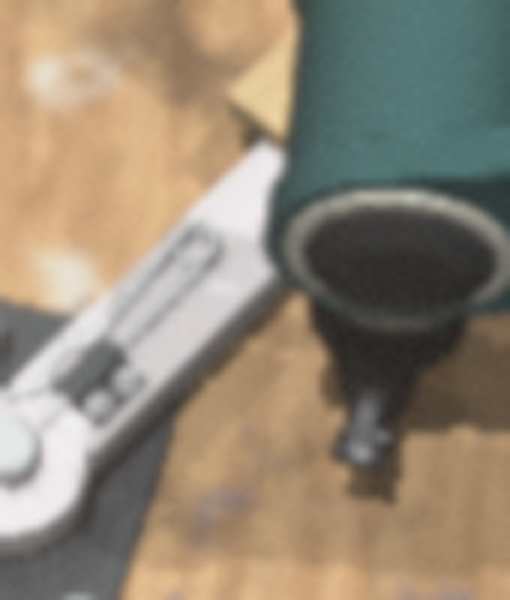

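Request:
apply_moves(increments=[[0, 0, 0, 0, 0, 2, 0], [0, 0, 0, 0, 0, 2, 0], [0, 0, 0, 0, 0, 2, 0]])

```text
t: 11.18
tcp_pos: [441.8, -5.1, -8.9]
ee_rot: [-0.31, -3.126, -0.0]
wrist_force: [1.0, -0.1, -0.8]
width: -0.005
```

Request:
apply_moves(increments=[[0, 0, 0, 0, 0, 2, 0], [0, 0, 0, 0, 0, 2, 0], [0, 0, 0, 0, 0, 2, 0]])

```text
t: 11.55
tcp_pos: [441.8, -5.1, -14.9]
ee_rot: [0.31, 3.126, -0.0]
wrist_force: [-0.3, 0.0, -0.0]
width: -0.003
```

Request:
apply_moves(increments=[[0, 0, 0, 0, 0, 2, 0], [0, 0, 0, 0, 0, 2, 0]])

```text
t: 11.8
tcp_pos: [441.8, -5.1, -18.9]
ee_rot: [-0.31, -3.126, -0.0]
wrist_force: [0.3, 0.0, 0.8]
width: -0.001
```

Request:
apply_moves(increments=[[0, 0, 0, 0, 0, 2, 0], [0, 0, 0, 0, 0, 2, 0]])

```text
t: 12.05
tcp_pos: [442.0, -5.1, -20.4]
ee_rot: [-0.31, -3.125, 0.0]
wrist_force: [-33.0, 1.4, 64.1]
width: 0.001
```

Contact came at reported TCP z≈-20 where -37+… would be nominal: the true tip stands about 37 mm higher than reported. The sideways 33 N also hints at a tilt. I lift off and quantify it.

Request:
apply_moves(increments=[[0, 0, 0, 0, 0, -6, 0], [0, 0, 0, 0, 0, -10, 0], [0, 0, 0, 0, 0, 0, 0]])

```text
t: 12.42
tcp_pos: [442.3, -5.1, -6.0]
ee_rot: [0.31, 3.125, 0.0]
wrist_force: [0.6, 0.2, -0.5]
width: 0.002
```

Run:
```python
from h import *
np.set_printoptions(suppress=True)
save("side","s6.png");save("top","t6.png")
o=monitor.get_obs();print(o["tcp_pos"],o["wrist_force"],o["joint_positions"])
for n,px,t in(("s1",(272.7,199.4),(451.5,-58.3,55.2)),("s2",(242,176),(537.6,-128.4,55.2)),("s4",(272.5,203.7),(451.6,-58.1,34.9)),("s5",(274.2,227),(441.7,-5.1,-3))):
  for dz in (20,28):
    w=at("side",(px[1]/384,px[0]/512),t[2]+dz); print(n,dz,"seen-rep",(w-t).round(1))
```

```text
[441.77812676  -5.08187311  -6.87697249] [-0.08355621 -0.44890578 -0.27793141] [-0.06926107 -0.26203751  2.164035    0.00001324  1.23947624 -1.44227916]
s1 20 seen-rep [ 4.9  8.1 20. ]
s1 28 seen-rep [ 5.2 12.6 28. ]
s2 20 seen-rep [10.9  1.8 20. ]
s2 28 seen-rep [10.5  6.8 28. ]
s4 20 seen-rep [ 4.4 11.  20. ]
s4 28 seen-rep [ 4.7 15.3 28. ]
s5 20 seen-rep [ 7.1 14.8 20. ]
s5 28 seen-rep [ 7.4 18.6 28. ]
```

The offset fits an arm sitting about 37 mm high at this radius, possibly growing with reach. I go back beside the bar with the true tip near z=40 and push again.

Request:
apply_moves(increments=[[0, 0, 0, 0, 0, -13, 0], [0, 0, 0, 0, 0, -13, 0], [0, 0, 0, -5, -25, 0, 0], [0, 0, 0, -5, -25, 0, 0], [0, 0, 0, -6, -4, 0, 0], [0, 0, 0, -8, -4.3, 0, 0], [0, 0, 0, -8, -4.3, 0, 0], [0, 0, 0, -8, -4.3, 0, 0], [0, 0, 0, -8, -4.3, 0, 0]])

```text
t: 13.65
tcp_pos: [475.0, -84.5, 19.0]
ee_rot: [-0.31, -3.125, -0.0]
wrist_force: [-3.2, 0.5, 0.8]
width: -0.0
```

Request:
apply_moves(increments=[[0, 0, 0, -8, -4.3, 0, 0], [0, 0, 0, -8, -4.3, 0, 0], [0, 0, 0, -8, -4.3, 0, 0], [0, 0, 0, -8, -4.3, 0, 0], [0, 0, 0, -7, -4, 0, 0]])

```text
t: 14.28
tcp_pos: [509.5, -113.1, 19.2]
ee_rot: [0.31, 3.126, 0.0]
wrist_force: [-1.3, 3.0, 0.2]
width: -0.002
```

Run:
```python
from h import *
a=save("top","t7.png")[140:260,205:345];b=save("side","s7.png")[110:270,180:320]
f=lambda i:cv2.resize(i,(400,int(400*i.shape[0]/i.shape[1])),interpolation=cv2.INTER_CUBIC)
a,b=f(a),f(b);h=max(len(a),len(b));p=lambda i:cv2.copyMakeBorder(i,0,h-len(i),0,0,cv2.BORDER_CONSTANT)
cv2.imwrite("pics/z7.png",np.hstack([p(a),p(b)])[:,:,::-1])
o=monitor.get_obs();print(o["tcp_pos"],o["wrist_force"])
```

```text
[ 509.69438551 -113.3737235    19.36451628] [0.61398875 0.69029826 0.05383581]
```

View pics/z7.png

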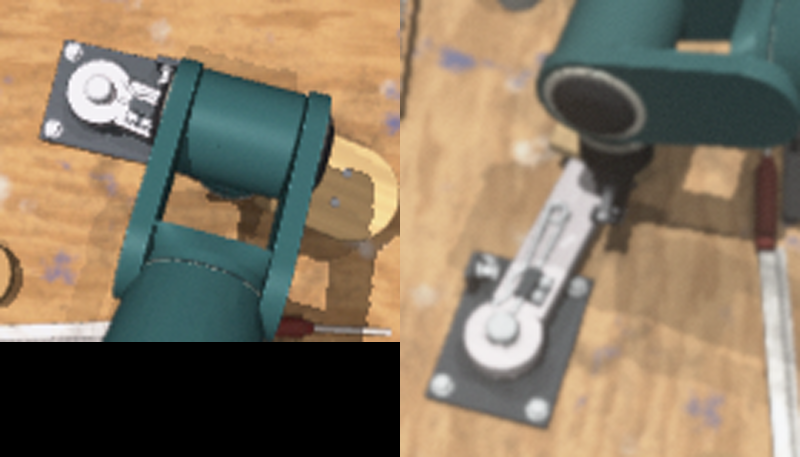

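The arm is swinging with the finger; the side crop shows the bar now steeper, and the finger at (605,200). I continue gently to the stop.

Request:
apply_moves(increments=[[0, 0, 0, -6, -2.5, 0, 0], [0, 0, 0, -5, -2, 0, 0], [0, 0, 0, -4, -1.5, 0, 0]])

```text
t: 14.75
tcp_pos: [522.7, -121.7, 19.2]
ee_rot: [-0.31, -3.126, -0.0]
wrist_force: [-0.8, 1.9, -0.3]
width: 0.0
```

Request:
apply_moves(increments=[[0, 0, 0, -3, -1, 0, 0], [0, 0, 0, -3, -0.5, 0, 0]])

```text
t: 15.0
tcp_pos: [528.1, -124.5, 19.2]
ee_rot: [-0.31, -3.126, 0.0]
wrist_force: [-2.8, -0.2, 0.6]
width: 0.004
```

Request:
apply_moves(increments=[[0, 0, 0, -2, 0, 0, 0], [0, 0, 0, -2, 0, 0, 0]])

```text
t: 15.25
tcp_pos: [532.0, -125.2, 19.2]
ee_rot: [-0.31, -3.126, 0.0]
wrist_force: [-3.5, -1.3, 0.2]
width: -0.0
```

Request:
apply_moves(increments=[[0, 0, 0, -2, 0, 0, 0], [0, 0, 0, -1, 0, 0, 0]])

```text
t: 15.5
tcp_pos: [535.0, -125.7, 19.2]
ee_rot: [-0.31, -3.126, 0.0]
wrist_force: [-2.2, -0.5, 0.9]
width: -0.001
```

Request:
apply_moves(increments=[[0, 0, 0, -2, 0, 0, 0], [0, 0, 0, -2, 0, 0, 0]])

```text
t: 15.75
tcp_pos: [538.1, -126.5, 19.1]
ee_rot: [-0.31, -3.124, 0.0]
wrist_force: [-18.8, 0.4, 10.2]
width: -0.004
```

Request:
apply_moves(increments=[[0, 0, 0, -2, 0, 0, 0], [0, 0, 0, -1, 0, 0, 0]])

```text
t: 16.0
tcp_pos: [538.8, -126.8, 19.1]
ee_rot: [-0.31, -3.118, -0.0]
wrist_force: [-40.3, 2.6, 23.8]
width: 0.003
```

At the stop (force rising to 40 N). I back off, lift, and clear the view.

Request:
apply_moves(increments=[[0, 0, 0, 5, 0, 0, 0], [0, 0, 0, 15, 0, 0, 0], [0, 0, 0, 25, 0, -10, 0], [0, 0, 0, 25, 0, -30, 0], [0, 0, 0, 20, 20, -40, 0], [0, 0, 0, 10, 40, -30, 0], [0, 0, 0, 10, 40, -10, 0], [0, 0, 0, 10, 45, 0, 0], [0, 0, 0, 10, 45, 0, 0], [0, 0, 0, 0, 0, 0, 0]])

```text
t: 17.25
tcp_pos: [451.0, 87.1, 139.2]
ee_rot: [0.304, 3.126, 0.001]
wrist_force: [-0.0, -1.3, -0.6]
width: -0.0
```

Run:
```python
from h import *
np.set_printoptions(suppress=True)
a=save("top","t8.png")[140:240,205:325];b=save("side","s8.png")[110:250,180:320]
f=lambda i:cv2.resize(i,(400,int(400*i.shape[0]/i.shape[1])),interpolation=cv2.INTER_CUBIC)
a,b=f(a),f(b);h=max(len(a),len(b));p=lambda i:cv2.copyMakeBorder(i,0,h-len(i),0,0,cv2.BORDER_CONSTANT)
cv2.imwrite("pics/z8.png",np.hstack([p(a),p(b)])[:,:,::-1])
marks(("spindle","bar_side","platen","clip_coil","clip_tip"))
for n in("spindle","platen","clip_coil"):print(n,tri(n).round(1))
o=monitor.get_obs();print(o["tcp_pos"],o["wrist_force"])
```

```text
spindle top 0.81 [169.  238.1] [623.9  39.8  63. ]
spindle side 0.58 [228.2 217.1] [611.   41.4  63. ]
spindle side 0.44 [104.5 219.9] [ 635.5 -413.    63. ]
bar_side top 0.61 [189.1 286. ] [ 558.5 -120.4   47. ]
bar_side side 0.86 [176.5 240.5] [ 554.3 -142.5   47. ]
platen top 0.68 [190.2 321.2] [ 549.  -233.1   76. ]
platen side 0.59 [144.6 244.6] [ 545.7 -241.5   76. ]
clip_coil top 0.45 [179.  281.4] [ 588.8 -104.5   66. ]
clip_coil side 0.69 [225.8 217. ] [611.5  35.3  66. ]
clip_coil side 0.45 [179.1 228. ] [ 590.2 -120.    66. ]
clip_tip top 0.46 [172.3 245.8] [612.5  13.8  63. ]
clip_tip side 0.66 [220.6 217.8] [610.7  17.5  63. ]
spindle [617.3  40.3  63.1]
platen [ 547.3 -236.3   76.4]
clip_coil [602.7 -42.9  60.2]
[451.64593809  84.82902955 139.18826509] [-0.32273764  0.02756216  1.24282562]
```

View pics/z8.png

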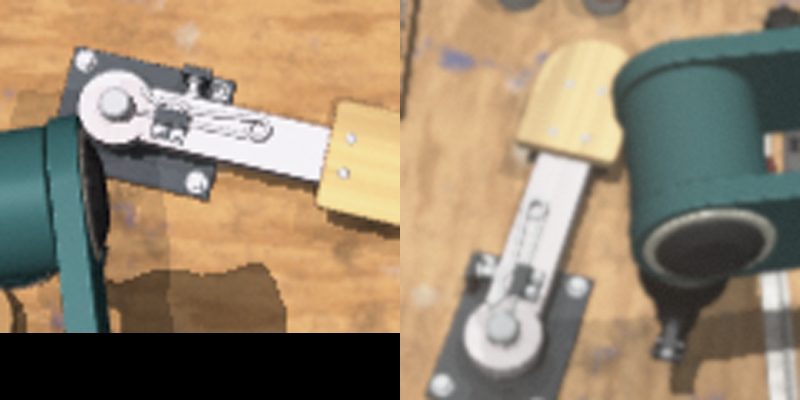

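Run:
```python
from h import *
np.set_printoptions(suppress=True)
T=lambda x,y,z:at("top",((140+y*.3+.2)/384,(205+x*.3+.2)/512),z)[:2]
S=lambda x,y,z:at("side",((110+y*.35+.2)/384,(180+(x-400)*.35+.2)/512),z)[:2]
print("spin",T(116,103,83),S(503,325,83))
e1=(T(337,100,76)+T(318,210,76))/2;e2=(S(521,152,76)+S(609,168,76))/2
print("edge",e1,e2)
c=[T(261,131,70),S(538,208,70)];print("coil",c)
s=np.array([613,35.5])
for k in (e1,e2,*c):
  d=k-s;print(np.hypot(*d),np.degrees(np.arctan2(d[1],d[0])))
uh=lambda a:np.array([np.cos(np.radians(a)),np.sin(np.radians(a))])
for a in(-101,-102.5):
  u=uh(a);n=np.array([-u[1],u[0]]);print(a,"push start(185,6)",s+185*u+6*n,"end(114)",s+114*u+6*n)
# red/black finger seen vs reported
o=monitor.get_obs();print(o["tcp_pos"],S(668,350,o["tcp_pos"][2]+20))
```

```text
spin [611.6688933   31.59557522] [612.23959401  37.87693   ]
edge [ 561.14988885 -175.88397303] [ 562.39222429 -160.58583594]
coil [array([ 586.18394106, -111.25400496]), array([ 587.50214583, -104.01619246])]
217.6502195706647 -103.78190713308072
202.51123923872169 -104.47165819504897
149.18390995319464 -100.35529639887814
141.8270373549071 -100.35702347364615
-101 push start(185,6) [ 583.59009896 -147.24588291] end(114) [597.13753763 -77.55035289]
-102.5 push start(185,6) [ 578.81644746 -146.413399  ] end(114) [594.18366005 -77.0963825 ]
[451.64593809  84.82902955 139.18826509] [455.15491195  94.31063589]
```

Request:
apply_moves(increments=[[0, 0, 0, -8, -10, 0, 0], [0, 0, 0, -18, -22, 0, 0], [0, 0, 0, -24, -29, 0, 0], [0, 0, 0, -24, -29, 0, 0], [0, 0, 0, -24, -29, 0, 0], [0, 0, 0, -24, -29, 0, 0], [0, 0, 0, -24, -29, 0, 0], [0, 0, 0, -14, -18, 10, 0], [0, 0, 0, -6, -8, 20, 0], [0, 0, 0.027, 0, 0, 30, 0], [0, 0, 0, 0, 0, 19, 0], [0, 0, 0, 0, 0, 0, 0]])

```text
t: 19.65
tcp_pos: [573.6, -146.4, 58.5]
ee_rot: [-0.351, -3.119, -0.001]
wrist_force: [0.5, 0.9, -0.7]
width: -0.004
```

Run:
```python
from h import *
a=save("side","s9.png")[110:250,180:320]
cv2.imwrite("pics/z9.png",cv2.resize(a,None,fx=4.2,fy=4.2,interpolation=cv2.INTER_CUBIC)[:,:,::-1])
o=monitor.get_obs();print(o["tcp_pos"],o["wrist_force"])
for z in(60,80,100):print(z,(proj("side",[*o["tcp_pos"][:2],z])[0]-[180,110])*4.2)
```

```text
[ 574.3485236  -146.59278727   60.02574405] [ 0.26541428 -0.07715304  0.09636197]
60 [226.15444827 263.99278609]
80 [225.21688958 248.77387284]
100 [224.25430142 233.14626658]
```

View pics/z9.png

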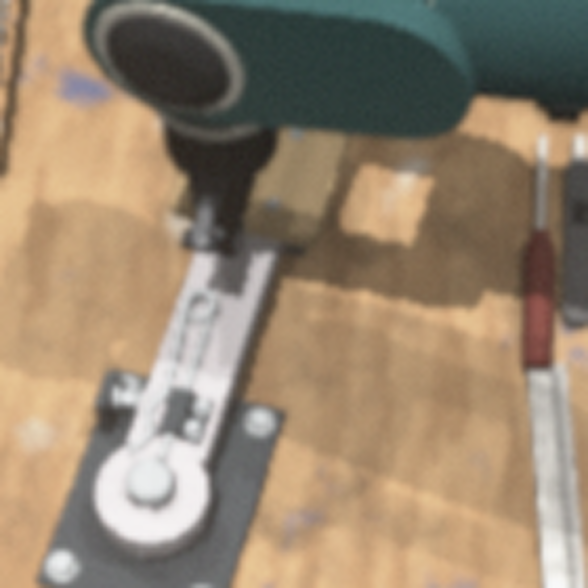

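The tip shows at (207,248), about 10 mm outward of the reported x, which fits a small pitch of the whole arm. It stands behind the coil at (203,297). I correct 7 mm and lower to feel the arm's top.

Request:
apply_moves(increments=[[0, 0, 0, 7, 0, 0, 0], [0, 0, 0, 0, 0, 8, 0], [0, 0, 0, 0, 0, 6, 0], [0, 0, 0, 0, 0, 4, 0], [0, 0, 0, 0, 0, 3, 0], [0, 0, 0, 0, 0, 0, 0]])

```text
t: 20.45
tcp_pos: [568.0, -145.4, 39.8]
ee_rot: [0.352, 3.121, -0.0]
wrist_force: [-2.4, 1.3, 6.5]
width: 0.0
```

Request:
apply_moves(increments=[[0, 0, 0, 0, 0, 1.5, 0], [0, 0, 0, 0, 0, 1.5, 0]])

```text
t: 20.7
tcp_pos: [568.7, -145.6, 39.6]
ee_rot: [0.352, 3.119, -0.001]
wrist_force: [-16.3, 4.3, 44.0]
width: 0.003
```

Request:
apply_moves(increments=[[0, 0, 0, 0, 0, 1.5, 0], [0, 0, 0, 0, 0, 1.5, 0]])

```text
t: 20.95
tcp_pos: [569.4, -145.8, 39.5]
ee_rot: [0.352, 3.117, -0.002]
wrist_force: [-28.6, 7.6, 70.8]
width: 0.001
```

Contact at 39.8 is ambiguous: it could be the arm's top (offset +20) or the coil's top (offset +32). I lift 3 mm clear and slide toward the coil; only the first case gives a push force.

Request:
apply_moves(increments=[[0, 0, 0, 0, 0, -6, 0], [0, 0, 0, 0, 0, -4.7, 0], [0, 0, 0, -3, 0, 0, 0], [0, 0, 0, 0, 4, 0, 0], [0, 0, 0, 0, 4, 0, 0]])

```text
t: 21.58
tcp_pos: [572.3, -137.8, 43.4]
ee_rot: [-0.352, -3.121, -0.0]
wrist_force: [0.2, -0.6, -0.1]
width: -0.0
```

Request:
apply_moves(increments=[[0, 0, 0, 0, 3, 0, 0], [0, 0, 0, 0, 3, 0, 0], [0, 0, 0, 0, 2, 0, 0]])

```text
t: 21.95
tcp_pos: [574.2, -130.1, 43.9]
ee_rot: [0.352, 3.122, 0.0]
wrist_force: [-0.1, -0.5, 0.1]
width: 0.005
```

Request:
apply_moves(increments=[[0, 0, 0, 0, 2, 0, 0], [0, 0, 0, 0, 2, 0, 0], [0, 0, 0, 0, 2, 0, 0]])

```text
t: 22.32
tcp_pos: [575.6, -124.4, 43.9]
ee_rot: [0.352, 3.122, -0.0]
wrist_force: [0.7, -0.9, -0.6]
width: -0.001
```

Request:
apply_moves(increments=[[0, 0, 0, 0, 2, 0, 0], [0, 0, 0, 0, 2, 0, 0]])

```text
t: 22.58
tcp_pos: [576.4, -120.5, 43.9]
ee_rot: [-0.352, -3.122, 0.0]
wrist_force: [-0.3, -0.4, 0.3]
width: 0.002
```

Request:
apply_moves(increments=[[0, 0, 0, 0, 2, 0, 0], [0, 0, 0, 0, 2, 0, 0]])

```text
t: 22.82
tcp_pos: [577.3, -116.6, 43.9]
ee_rot: [-0.352, -3.122, 0.0]
wrist_force: [-0.1, -1.2, -0.3]
width: 0.001
```

Request:
apply_moves(increments=[[0, 0, 0, 0, 2, 0, 0], [0, 0, 0, 0, 2, 0, 0]])

```text
t: 23.08
tcp_pos: [578.2, -112.7, 43.9]
ee_rot: [-0.352, -3.122, 0.0]
wrist_force: [-0.8, -1.6, -0.1]
width: 0.002
```

Run:
```python
from h import *
a=save("side","s10.png");t=save("top","t10.png")[150:210,225:315]
o=monitor.get_obs();print(o["tcp_pos"],o["wrist_force"])
b=cv2.imread("pics/s8.png")[:,:,::-1]
f=lambda i:cv2.resize(i[150:240,200:260],(390,585),interpolation=cv2.INTER_CUBIC)
cv2.imwrite("pics/z10.png",np.hstack([f(b),f(a)])[:,:,::-1])
for z in(60,75):print(z,(proj("side",[*o["tcp_pos"][:2],z])[0]-[200,150])*6.5)
for q in finder.mark_of("clip_coil","side")+finder.mark_of("clip_tip","side"):print(q["p"],at("side",q["centre"],65))
```

```text
[ 578.25504887 -112.61658715   43.92364394] [ 0.646524   -0.2660184  -0.06530813]
60 [207.43498142 210.49405939]
75 [206.20943357 193.27846508]
0.73 [610.580706    29.49356875  65.        ]
```

View pics/z10.png

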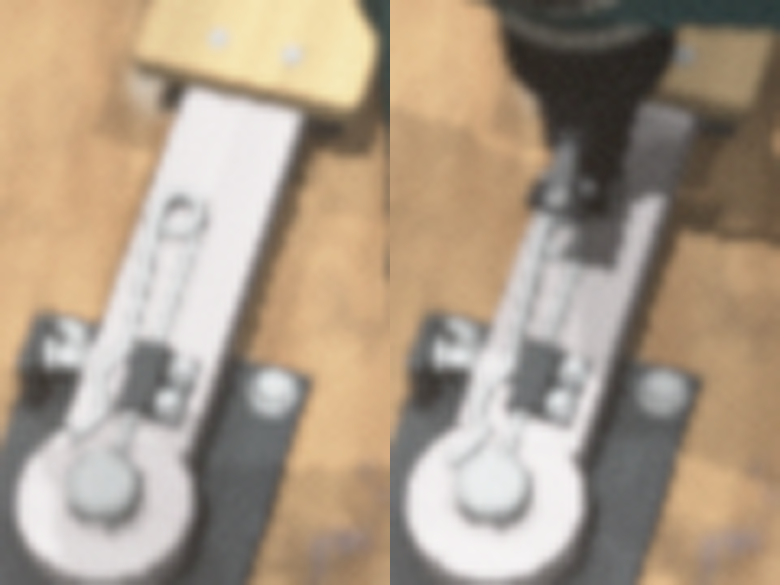

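The coil moved from row 217 to about row 240, and the bent leg's tip from 435 to 455: the clip is sliding ahead of the finger with little force, so the +20 offset holds. I continue the push in line.

Request:
apply_moves(increments=[[0, 0, 0, 0, 2, 0, 0], [0, 0, 0, 0, 3, 0, 0], [0, 0, 0, 0, 3, 0, 0], [0, 0, 0, 0, 3, 0, 0], [0, 0, 0, 0, 3, 0, 0]])

```text
t: 23.9
tcp_pos: [581.4, -98.9, 43.9]
ee_rot: [-0.352, -3.122, 0.0]
wrist_force: [-0.4, -1.0, 1.0]
width: 0.002
```

Request:
apply_moves(increments=[[0, 0, 0, 0, 2.5, 0, 0], [0, 0, 0, 0, 2.5, 0, 0], [0, 0, 0, 0, 2.5, 0, 0], [0, 0, 0, 0, 2.5, 0, 0]])

```text
t: 24.4
tcp_pos: [583.7, -90.4, 44.6]
ee_rot: [0.353, 3.121, -0.003]
wrist_force: [-3.2, -9.7, 6.6]
width: -0.002
```

Request:
apply_moves(increments=[[0, 0, 0, 0, 2, 0, 0], [0, 0, 0, 0, 2, 0, 0], [0, 0, 0, 0, 2, 0, 0], [0, 0, 0, 0, 2, 0, 0]])

```text
t: 24.9
tcp_pos: [585.6, -82.7, 44.6]
ee_rot: [0.353, 3.121, -0.003]
wrist_force: [-2.7, -10.3, 6.2]
width: 0.0
```

Request:
apply_moves(increments=[[0, 0, 0, 0, 2, 0, 0], [0, 0, 0, 0, 2, 0, 0], [0, 0, 0, 0, 2, 0, 0]])

```text
t: 25.28
tcp_pos: [587.1, -76.5, 44.7]
ee_rot: [0.353, 3.12, -0.002]
wrist_force: [-0.8, -8.0, 5.3]
width: 0.003
```

Request:
apply_moves(increments=[[0, 0, 0, 0, 2, 0, 0], [0, 0, 0, 0, 1.5, 0, 0]])

```text
t: 25.52
tcp_pos: [587.9, -72.8, 44.6]
ee_rot: [0.353, 3.121, -0.002]
wrist_force: [-1.9, -5.2, 5.2]
width: -0.0
```

Request:
apply_moves(increments=[[0, 0, 0, 0, 1.5, 0, 0], [0, 0, 0, 0, 1.5, 0, 0]])

```text
t: 25.78
tcp_pos: [588.6, -69.8, 44.7]
ee_rot: [0.353, 3.12, -0.001]
wrist_force: [0.3, -3.5, 5.8]
width: -0.005
```

Request:
apply_moves(increments=[[0, 0, 0, 0, 1.5, 0, 0], [0, 0, 0, 0, 1, 0, 0]])

```text
t: 26.02
tcp_pos: [589.2, -67.2, 44.7]
ee_rot: [0.352, 3.12, -0.001]
wrist_force: [-0.7, -4.1, 5.8]
width: -0.002
```

Request:
apply_moves(increments=[[0, 0, 0, 0, 1, 0, 0], [0, 0, 0, 0, 1, 0, 0]])

```text
t: 26.28
tcp_pos: [589.6, -65.3, 44.7]
ee_rot: [0.352, 3.12, -0.001]
wrist_force: [-1.7, -3.7, 5.9]
width: -0.005
```

Request:
apply_moves(increments=[[0, 0, 0, 0, 1, 0, 0], [0, 0, 0, 0, 1, 0, 0]])

```text
t: 26.52
tcp_pos: [589.8, -64.3, 44.7]
ee_rot: [0.353, 3.121, -0.004]
wrist_force: [-3.4, -15.0, 6.1]
width: 0.003
```

Request:
apply_moves(increments=[[0, 0, 0, 0, 1, 0, 0], [0, 0, 0, 0, 0.5, 0, 0]])

```text
t: 26.78
tcp_pos: [590.0, -63.8, 44.6]
ee_rot: [0.353, 3.121, -0.006]
wrist_force: [-4.1, -20.8, 6.7]
width: -0.0
```

The force fell and then rose sharply as the clip stopped against the block. I retreat straight back, lift, and check.

Request:
apply_moves(increments=[[0, 0, 0, 0, -4, 0, 0], [0, 0, 0, 0, -8, 0, 0], [0, 0, 0, 0, -8, -2, 0], [0, 0, 0, 0, 0, -25, 0], [0, 0, 0, 0, 0, -40, 0], [0, 0, 0, 15, 0, -40, 0], [0, 0, 0, 40, 20, -10, 0], [0, 0, 0, 40, 35, 0, 0], [0, 0, 0, 30, 45, 0, 0], [0, 0, 0, 20, 45, 0, 0], [0, 0, 0, 10, 40, 0, 0], [0, 0, 0, 0, 0, 0, 0]])

```text
t: 28.28
tcp_pos: [475.2, 135.6, 160.9]
ee_rot: [-0.348, -3.122, -0.0]
wrist_force: [-0.4, 0.2, -0.3]
width: 0.0
```

Run:
```python
from h import *
np.set_printoptions(suppress=True)
a=save("side","s11.png");t=save("top","t11.png")
o=monitor.get_obs();print(o["t"],o["tcp_pos"],o["wrist_force"])
marks(("platen","clip_coil","clip_tip","bar_side"))
# arm direction drift: register arm patches against s8/t8 (home)
for c,new,old,bx in(("side",a,"s8",(140,165,220,255)),("top",t,"t8",(165,210,300,335))):
    o8=cv2.imread(f"pics/{old}.png",0);n=cv2.cvtColor(new,cv2.COLOR_RGB2GRAY)
    r=cv2.matchTemplate(n,o8[bx[0]:bx[1],bx[2]:bx[3]],cv2.TM_CCOEFF_NORMED);_,m,_,l=cv2.minMaxLoc(r);print(c,"platen shift px",l[0]-bx[2],l[1]-bx[0],round(m,2))
f=lambda i:cv2.resize(i[150:240,200:260],(390,585),interpolation=cv2.INTER_CUBIC)
g=lambda i:cv2.resize(i[150:200,230:300],(410,293),interpolation=cv2.INTER_CUBIC)
cv2.imwrite("pics/z11.png",np.hstack([f(a),np.vstack([g(t),np.zeros((292,410,3),np.uint8)])])[:,:,::-1])
```

```text
28.375 [475.49646747 133.63374983 160.8227608 ] [ 0.146561    0.49684792 -0.21186218]
platen top 0.67 [190.4 323.1] [ 548.4 -239.4   76. ]
platen side 0.61 [140.7 243.6] [ 549.4 -256.5   76. ]
clip_coil top 0.69 [177.3 264.7] [594.7 -49.3  66. ]
clip_coil side 0.41 [198.3 220.6] [607.5 -53.6  66. ]
clip_tip top 0.63 [165.9 230.7] [634.7  64.7  63. ]
clip_tip side 0.56 [236.3 209.7] [629.6  66.9  63. ]
bar_side top 0.92 [190.3 285.8] [ 554.4 -119.6   47. ]
bar_side side 0.59 [178.5 242.1] [ 549.  -135.5   47. ]
side platen shift px -75 209 0.7
top platen shift px 0 0 0.97
```

```bash
python3 -c "
from h import *
print(ctrl.close_job())"
```

```text
the job is handed in; nothing more can be done
None
```

I swung the platen arm home against its stop screw and pushed the R-clip in along the arm until the guide block stopped it. Then I handed the job in; no verdict is reported.

**Arm home:** The push force rose to about 40 N at the stop. In the top camera the platen had not moved after the clip was pushed (0 px shift, match 0.97). The same check in the side camera failed: it returned a meaningless match at score 0.70.

**Clip in:** The push force went about 10 N, then about 4 N, then about 21 N, as expected for a leg riding over, snapping in and hitting the block.
- **Coil:** it measured about 88 mm from the spindle's axis (82–92 required).
- **Tip:** it showed about 36 mm from the axis on the far side (about 35 expected).
- **Not measured:** I inferred the bent leg's snap from the force and the coil's position. I could not view the final picture because the 12-picture limit was reached.

**First push missed:** The fingertips stood about 37 mm higher than the reported TCP implied, so the first push passed over the bar without touching it. I measured the offset by touching the table (64 N) and later the arm's top (71 N), then repeated the push.

**Bystanders:** No move went near the tape roll, the squeegee or the jars, but I did not re-measure where they stand. At hand-in the robot was clear of everything, with the wrist force reading about zero.

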